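# Index the welding turntable to the 90-degree line

## Task

The flanged pipe on the welding turntable is due for its next tack. With your fingertips, push the turntable's plate round until the index mark at its edge lines up with the 90-degree line, the longest line of the scale on the collar, and leave it standing there. Push only, without taking a jaw between the fingers; do not touch the pipe, which is only standing loose between the jaws, and leave the hammer, the clamp and the spray can where they are.

Things in the scene. Friction and masses are not known exactly. Their poses are not given: they have to be found in the camera images.
- turntable: Hand-turned welding turntable bolted to the table: grey cast base under a flat aluminium collar 300 mm across, 78 mm high. Origin on the turning axis at table height, z up. Inside the collar lies the plate, a steel disc 220 mm across, its top 80 mm above the table. Three bolted feet reach 172 mm from the axis, 22 mm high; the small brake knob on the base's side is not used.
- plate (a joint): Angle of the plate (rad), growing anticlockwise seen from above: 0 with the index mark at the scale's 0 line, 1.571 at the 90-degree line. Starts between 0.1 and 0.95. No stops or detents; an even friction brake holds it where it is left (0.35 N m plus a little drag: some 4 N pushed at a jaw's outer part).
- index (a point): Index mark: the only dark radial line on the plate's top, 5 mm wide and 25 mm long, ending at the plate's edge midway between two jaws. This point is its outer end, 110 mm from the axis, 80 mm above the table.
- line90 (a point): Inner end of the collar's 90-degree line, 112.5 mm from the axis, 78 mm high. The scale is a half circle of dark radial lines each 10 degrees, from 0 (the base's own +y) anticlockwise from above by 90 (its -x) to 180: most 10 mm long, each 30 degrees 16 mm; the 90-degree line, in the middle, alone is 36 mm long and 5 mm wide.
- jaw_a (a point): One of three equal dark steel jaws bolted on the plate 120 degrees apart; this one 60 degrees clockwise of the index mark from above. A block 50 mm long (50 to 100 mm from the axis), 24 mm wide, 30 mm high (inner 14 mm: 18 mm high). This point: middle of its foot, on the plate's top, 75 mm from the axis; x outward, z up. Flat sides, good to push on.
- jaw_b (a point): The same jaw, 60 degrees anticlockwise of the index mark.
- jaw_c (a point): The same jaw, opposite the index mark.
- pipe: Flanged steel pipe stub, about 0.7 kg, standing loose on the middle of the plate with 2 mm of play to the jaws: flange 96 mm across and 10 mm thick, pipe 60 mm across, 55 mm high in all. Origin at the centre of its underside. It turns along with the plate. Not to be touched.
- hammer: Loose hammer, 270 mm long, lying on the table beside the turntable. Leave alone.
- gclamp: Loose grey G-clamp, about 190 by 105 mm, 20 mm high, lying on the table beside the turntable. Leave alone.
- tin: Loose spray can, 66 mm across and 150 mm high, standing on the table to the robot's right, nearer to the robot than the turntable. Leave alone.

How it is judged (in metres and radians):
At the end, for the whole second after the job is handed in: The plate is at rest with its index mark on the 90-degree line within 0.04 rad (4.4 mm at the plate's edge, under one line's width); the pipe stands upright in its place between the jaws, within 10 mm, and the hammer, clamp and can are within 20 mm of where they were (value of joint plate between 1.531 and 1.611 rad and velocity of joint plate between -0.02 and 0.02 rad/s and distance of pipe from where it was at the start of the episode below 0.01 m and angle between pipe's own z axis and vertical below 0.1 rad and distance of each of hammer, gclamp, tin from where it was at the start of the episode below 0.02 m); the robot touches nothing.
It fails at once if a jaw is taken between the fingers ((y of the grasp point in the frame of jaw_a between -0.01 and 0.01 m and x of the grasp point in the frame of jaw_a between -0.035 and 0.035 m and z of the grasp point in the frame of jaw_a between 0 and 0.043 m) or (y of the grasp point in the frame of jaw_b between -0.01 and 0.01 m and x of the grasp point in the frame of jaw_b between -0.035 and 0.035 m and z of the grasp point in the frame of jaw_b between 0 and 0.043 m) or (y of the grasp point in the frame of jaw_c between -0.01 and 0.01 m and x of the grasp point in the frame of jaw_c between -0.035 and 0.035 m and z of the grasp point in the frame of jaw_c between 0 and 0.043 m)).
It fails at once if the pipe is touched by the robot (contact force between any of the fingers, the arm and pipe above 1 N).
It fails at once if the pipe is lifted, shifted or tipped out of its place (distance of pipe from where it was at the start of the episode above 0.01 m or angle between pipe's own z axis and vertical above 0.2 rad).
It fails at once if the hammer, clamp or can is moved (distance of any of hammer, gclamp, tin from where it was at the start of the episode above 0.02 m).
It also fails if it takes over 45 s, if anything falls off the work surface, if the arm or the gripper's body presses on something with over 40 N, if the wrist force passes 120 N, or if a joint passes its speed limit or range.

## Robot

A 6-joint arm with a two-finger parallel gripper is mounted at the origin on the work surface. World frame = base frame: x ahead of the robot, y to its left, z up, the work surface at z = 0. Lengths are in mm, angles in rad, forces in N, time in s.
With the tool pointing down it reaches from about 275 to 725 mm from the base axis. Payload 15.9 kg.
Tool frame: the origin (TCP) lies midway between the tips of the shut fingers; the grasp point (between the pads) lies arm.pinch_z behind it (arm.pinch_z is the distance from the TCP to the grasp point, in mm); z points along the fingers, x is the direction in which the jaws open and shut, and the axes are right-handed (so a half turn about z gives the same grasp; the last joint's range is limited). The gripper opens to 85 mm and grips with 20 to 120 N. Pads are 22 mm wide; open, the fingers measure 114 mm over their backs; the gripper's body (76 mm by 85 mm) begins 54 mm behind the grasp point. The pads swing forward as they close: fully open they stand 13 mm farther back than shut.
Start: joints at [1.153, 0.213, -0.034, 1.323, 0, 1.571], TCP at [202.868, 456.979, 231.306] pointing down, gripper open.
Joint ranges: [-2.98, 2.98], [-0.74, 1.72], [-1.14, 1.35], [-2.1, 2.04], [-1.57, 1.44], [-3.14, 3.14]. Speed limits (rad/s): [1.89, 1.89, 2.39, 2.57, 3.14, 3.14].

## Interface

Orientations are given as a unit quaternion [w, x, y, z].
In Python, from workcell import arm gives the robot as it stands. The module is installed in compiled form; this text tells all that it offers.
- The arm moves only by the tool arm_command, never from a script. Its arguments are lists of equal length, an entry for each row: "translation": the shift along the tool's x, y, z in m, a list of three; "spin": the turn about the tool's z in rad; "gripper": the finger opening in m, from 0 to 0.0854. In form: {"translation": [[dx, dy, dz], ...], "spin": [spin, ...], "gripper": [gripper, ...]}. A call has 1 to 12 rows; each row is the pose to reach, as a shift and turn from the pose commanded when the call began, along the tool's axes at that moment; what a row does not reach only later rows make up. A row lasts 1/12 s, in which the tool goes at most 41.7 mm and 7.16 degrees, less where a joint would pass 70% of its speed; a pose out of reach is approached as far as the arm can. A call with a gripper value outside its range is refused whole. The fingers move at their own pace and stop on an object; "grip_force" is the grip in N (left out, the last holds). Time passes only in rows, so rows that repeat a pose let the fingers close. It gives the time, the measured TCP pose, the force and the opening at its end, in the units of the state.
- arm.observe(): the state, without advancing time (a new reading comes with each control period).
- arm.grab_frame(name): name is "scene" or "top"; returns a dict with "frame" (400x640x3 uint8, red, green, blue), "mtx" (3x3 intrinsics, pixels), "origin" and "rotation" of the camera in the world. Camera axes: x right, y down, z forward; pixel columns grow to the right and rows downward; lengths in mm; the calibration is good to about 2 mm. A picture is of the moment at which its call begins. There is no depth.
- arm.hand_in(): hands the job in, once; it reports no verdict.
The state is a dict: "time_s": time; "q": joint angles; "qvel": joint speeds; "tau": joint torques, N m; "position": TCP position; "orientation": TCP orientation; "ft_force": force on the tool from outside, world axes, zero at the start; "moment": the same for the moment, N m; "finger_gap": opening from 0.0 (shut) to 1.0 (fully open).
Only numpy, scipy, OpenCV 4.12 (cv2) and the standard library are available. Lean on these libraries where they do the work, as an engineer would, in place of code of your own. Each camera call takes 0.05 s, during which the arm holds its last target.

## Working session

There is one attempt and no reset: what is moved stays moved. The work goes in short steps, Python scripts to look and compute and a tool call to move; the robot and the scene stay as the last step left them, time stands still between calls to the robot, and variables do not carry over. Pictures are saved under pics/ and viewed, and the job is handed in when it is done.

Besides the shell and the picture viewer there is one more tool, called after ">>>" as name(argument=value, ...) on one line, values as JSON. arm_command: Moves the arm, as the interface text tells. Its arguments: {"type":"object","properties":{"translation":{"type":"array"},"spin":{"type":"array"},"gripper":{"type":"array"},"grip_force":{"type":"number"}},"required":["translation","spin","gripper"]}

```bash
mkdir -p pics; python3 - <<'E'
from workcell import arm
import cv2
s=arm.observe();print(s)
print(arm.pinch_z)
for n in("scene","top"):
    f=arm.grab_frame(n);cv2.imwrite(f"pics/{n}0.png",f["frame"][:,:,::-1]);print(n,f["mtx"],f["origin"],f["rotation"])
E
```

```text
{'time_s': 0.0, 'q': array([ 1.15302024e+00,  2.13378718e-01, -3.50430165e-02,  1.32350839e+00,
        3.24770936e-05,  1.57082628e+00]), 'qvel': array([-6.09521353e-04,  1.07359335e-03,  8.47680230e-04, -4.07310959e-04,
       -9.43151338e-04, -5.17956788e-05]), 'tau': array([ 1.90566388e-03, -6.86163425e+01,  4.87122095e+01,  1.76206848e-02,
        2.43301847e-04, -2.11739533e-07]), 'position': array([202.71798663, 456.69217025, 230.81127445]), 'orientation': array([ 2.95410896e-04,  8.38378125e-01,  5.45088798e-01, -4.84118528e-04]), 'ft_force': array([-0.47511529, -0.3405054 , -0.42369445]), 'moment': array([-0.02533404, -0.01421962,  0.05439713]), 'finger_gap': 0.9998495010443142}
18.700000000000003
scene [[442.92880699   0.         319.24778338]
 [  0.         442.92880699 195.5201714 ]
 [  0.           0.           1.        ]] [1502.47405216 -470.20821065  876.48801897] [-0.39468143  0.74160799  0.47817844 -0.25610453]
top [[367.18805186   0.         316.74417303]
 [  0.         367.18805186 195.9785092 ]
 [  0.           0.           1.        ]] [ 276.01171957    8.69580505 1057.49107164] [ 0.06577872 -0.6988013   0.70966639 -0.06102068]
```

View pics/scene0.png

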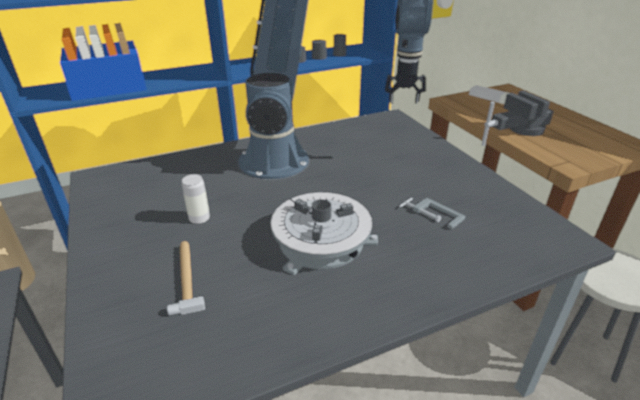

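View pics/top0.png

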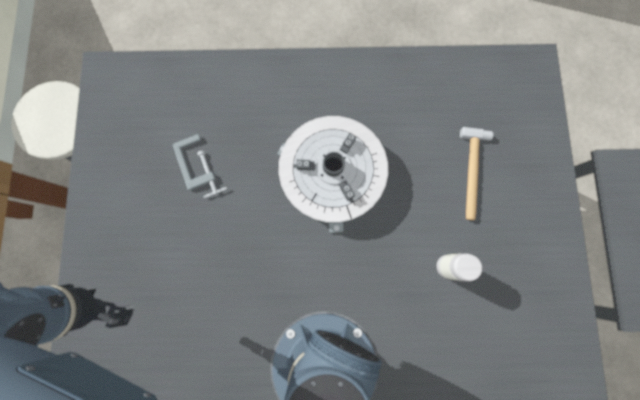

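The top view shows the turntable around px (333,168), with jaws near (303,164), (350,142) and (347,188), and the 90° line near (348,211). The clamp is to the left, the hammer to the right and the can at (460,267). Next I'll rectify to the plate plane and measure.

```bash
cat > h.py <<'E'
from workcell import arm
import cv2, numpy as np
from scipy.spatial.transform import Rotation as R
def cam(n):
    f=arm.grab_frame(n); q=np.array(f["rotation"]); M=R.from_quat(q[[1,2,3,0]]).as_matrix() if q.size==4 else q.reshape(3,3)
    return f["frame"][:,:,::-1].copy(),np.array(f["mtx"]),np.array(f["origin"]),M
def proj(c,P):
    p=(np.atleast_2d(P)-c[2])@c[3]; p=p@c[1].T; return p[:,:2]/p[:,2:]
def ray(c,uv,z):
    uv=np.atleast_2d(uv).astype(float); d=np.c_[uv,np.ones(len(uv))]@np.linalg.inv(c[1]).T@c[3].T
    return c[2]+d*((z-c[2][2])/d[:,2])[:,None]
def rect(c,cx,cy,z,half=180,s=1.6):
    # image up=+x, left=+y
    n=int(2*half*s); w=np.array([[cx+half,cy+half,z],[cx+half,cy-half,z],[cx-half,cy-half,z],[cx-half,cy+half,z]])
    H=cv2.getPerspectiveTransform(proj(c,w).astype(np.float32),np.float32([[0,0],[n,0],[n,n],[0,n]]))
    return cv2.warpPerspective(c[0],H,(n,n),flags=cv2.INTER_CUBIC)
E
python3 - <<'E'
from h import *
for n in("scene","top"):
    c=cam(n); g=cv2.cvtColor(c[0],cv2.COLOR_BGR2HSV)
    m=((g[:,:,2]>140)&(g[:,:,1]<60)).astype(np.uint8)
    x0,y0,x1,y1=(265,185,385,260) if n=="scene" else (270,105,400,235)
    k=np.zeros_like(m);k[y0:y1,x0:x1]=m[y0:y1,x0:x1]
    cs,_=cv2.findContours(k,cv2.RETR_EXTERNAL,cv2.CHAIN_APPROX_NONE)
    b=max(cs,key=cv2.contourArea)[:,0,:]; h=cv2.convexHull(b)[:,0,:]
    P=ray(c,b,78)
    (x,y),r=cv2.minEnclosingCircle(P[:,:2].astype(np.float32))
    A=np.c_[2*P[:,:2],np.ones(len(P))];
    sel=np.hypot(P[:,0]-x,P[:,1]-y)>135
    s=np.linalg.lstsq(A[sel],(P[sel,:2]**2).sum(1),rcond=None)[0]
    print(n,(x,y),r,s[:2],np.sqrt(s[2]+s[0]**2+s[1]**2))
    cv2.imwrite(f"pics/rect_{n}.png",rect(c,s[0],s[1],79))
E
```

```text
scene (552.0489501953125, -19.093658447265625) 169.3234405517578 [545.39935854 -25.64474529] 154.18664375391438
top (534.4192504882812, -26.782032012939453) 155.8875274658203 [534.24759261 -29.8568705 ] 151.66239676597274
```

View pics/rect_top.png

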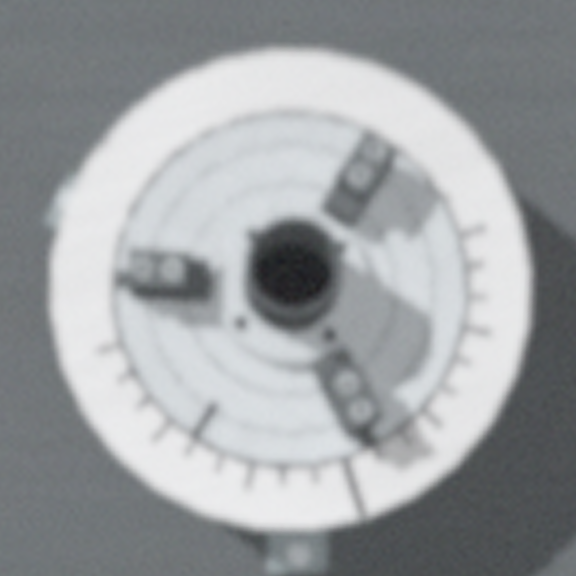

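View pics/rect_scene.png

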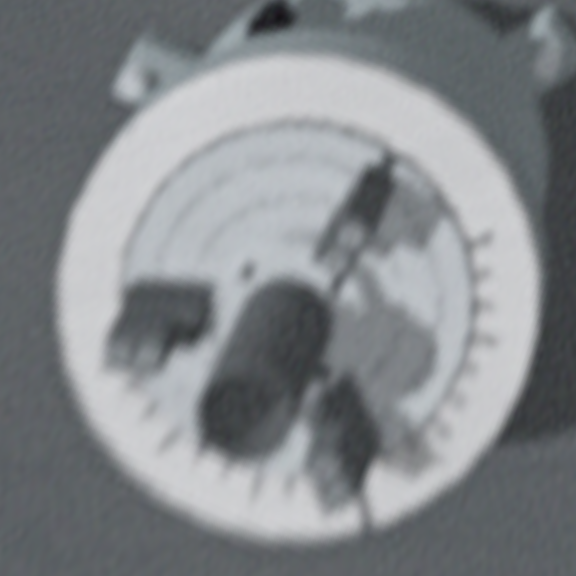

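```bash
cat >> h.py <<'E'
C0=np.array([534.2,-29.9])
def polar(c,C,z,r0,r1,a0,a1,step=0.1):
    a=np.arange(a0,a1,step); r=np.arange(r0,r1,1.0); A,Rr=np.meshgrid(np.radians(a),r)
    P=np.c_[(C[0]+Rr*np.cos(A)).ravel(),(C[1]+Rr*np.sin(A)).ravel(),np.full(A.size,z)]
    uv=proj(c,P).astype(np.float32).reshape(A.shape+(2,))
    g=cv2.cvtColor(c[0],cv2.COLOR_BGR2GRAY)
    return a,cv2.remap(g,uv[...,0],uv[...,1],cv2.INTER_CUBIC).astype(float)
def dark(c,C,z,r0,r1,a0,a1):
    a,p=polar(c,C,z,r0,r1,a0,a1); m=p.mean(0); w=np.clip(np.percentile(m,70)-m,0,None)
    k=np.argmax(w); s=(abs(a-a[k])<3.0); w=w*s
    return (w*a).sum()/w.sum(), w.max()
E
python3 - <<'E'
from h import *
c=cam("top")
for dx,dy in((0,0),(2,0),(0,2)):
    C=C0+[dx,dy]
    print(dx,dy,'idx',dark(c,C,80,88,106,130,170),'l90',dark(c,C,78,118,145,188,208),[round(dark(c,C,78,114,120,198.5+d-4,198.5+d+4)[0],1) for d in range(-90,91,30)])
s=arm.observe();M=R.from_quat(s['orientation'][[1,2,3,0]]).as_matrix();print(M.round(4))
E
```

```text
0 0 idx (np.float64(147.694550151968), np.float64(63.849999999999994)) l90 (np.float64(198.24433593336263), np.float64(64.27037037037039)) [np.float64(108.2), np.float64(138.4), np.float64(168.5), np.float64(198.3), np.float64(227.9), np.float64(257.6), np.float64(287.2)]
2 0 idx (np.float64(148.35563269524476), np.float64(62.5)) l90 (np.float64(197.98225368483813), np.float64(63.82592592592596)) [np.float64(109.1), np.float64(139.1), np.float64(168.5), np.float64(198.1), np.float64(227.2), np.float64(256.7), np.float64(286.5)]
0 2 idx (np.float64(148.6950379846304), np.float64(64.11111111111111)) l90 (np.float64(199.08118966715512), np.float64(64.11111111111111)) [np.float64(108.5), np.float64(139.1), np.float64(169.4), np.float64(199.3), np.float64(228.7), np.float64(257.7), np.float64(286.9)]
[[ 4.058e-01  9.140e-01 -2.000e-04]
 [ 9.140e-01 -4.058e-01 -5.000e-04]
 [-5.000e-04 -0.000e+00 -1.000e+00]]
```

>>> arm_command(translation=[[-0.008,0.018,0],[-0.021,0.05,0],[-0.035,0.082,0],[-0.049,0.115,0],[-0.063,0.147,0],[-0.077,0.18,0],[-0.091,0.213,0],[-0.105,0.246,0],[-0.119,0.279,0],[-0.133,0.312,0],[-0.144,0.338,0],[-0.15,0.352,0]], spin=[0,0,0,0,0,0,0,0,0,0,0,0], gripper=[0,0,0,0,0,0,0,0,0,0,0,0])

```text
time_s: 1.25
position: [465.4, 174.6, 231.1]
orientation: [0.0, 0.839, 0.544, -0.0]
ft_force: [-0.7, 0.3, 0.1]
finger_gap: 0.003
```

>>> arm_command(translation=[[-0.008,0.019,0],[-0.021,0.049,0],[-0.035,0.082,0],[-0.049,0.115,0],[-0.06,0.141,0],[-0.066,0.156,0],[-0.066,0.156,0],[-0.066,0.156,0],[-0.066,0.156,0],[-0.066,0.156,0],[-0.066,0.156,0],[-0.066,0.156,0]], spin=[0.1,0.2,0.3,0.4,0.5,0.6,0.7,0.8,0.9,1.0,1.1,1.2], gripper=[0,0,0,0,0,0,0,0,0,0,0,0])

```text
time_s: 2.25
position: [579.5, 53.4, 231.1]
orientation: [0.0, 1.0, -0.026, -0.0]
ft_force: [0.1, 0.6, 0.2]
finger_gap: 0.001
```

```bash
python3 - <<'E'
from h import *
s=arm.observe();M=R.from_quat(s['orientation'][[1,2,3,0]]).as_matrix();print(s['time_s'],s['position'],s['q'],s['finger_gap'],s['ft_force']);print(M.round(4))
for n in("scene","top"):
    c=cam(n);cv2.imwrite(f"pics/{n}1.png",cv2.resize(c[0][80:280,200:460],None,fx=3,fy=3))
    print(proj(c,s['position']))
E
```

```text
2.25 [579.49936673  53.39426862 231.11458147] [ 9.18850643e-02  3.87389425e-01  2.02519776e-01  1.38626128e+00
 -1.08196478e-05  1.71473660e+00] 0.0007383939225888639 [0.13486101 0.62713609 0.22997914]
[[ 9.986e-01 -5.200e-02 -3.000e-04]
 [-5.200e-02 -9.986e-01 -0.000e+00]
 [-3.000e-04  1.000e-04 -1.000e+00]]
[[354.68031697 176.47595543]]
[[298.76544249 132.35459016]]
```

View pics/scene1.png

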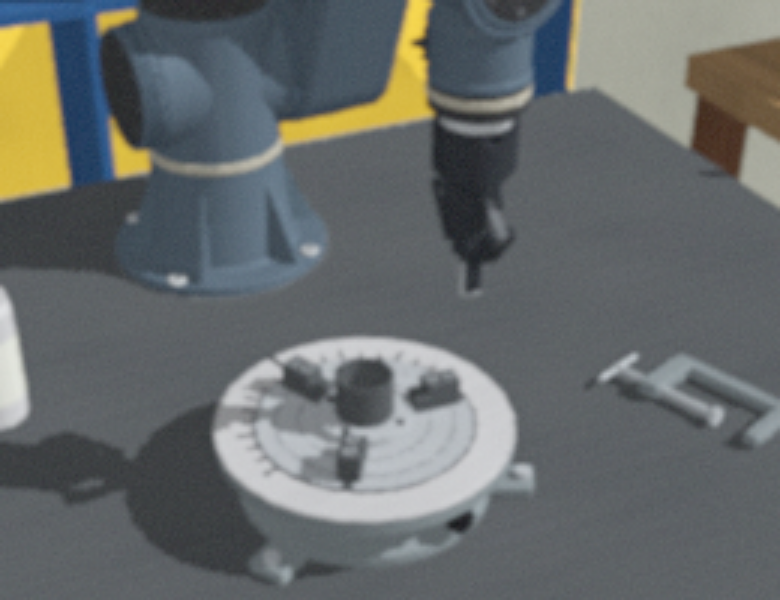

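View pics/top1.png

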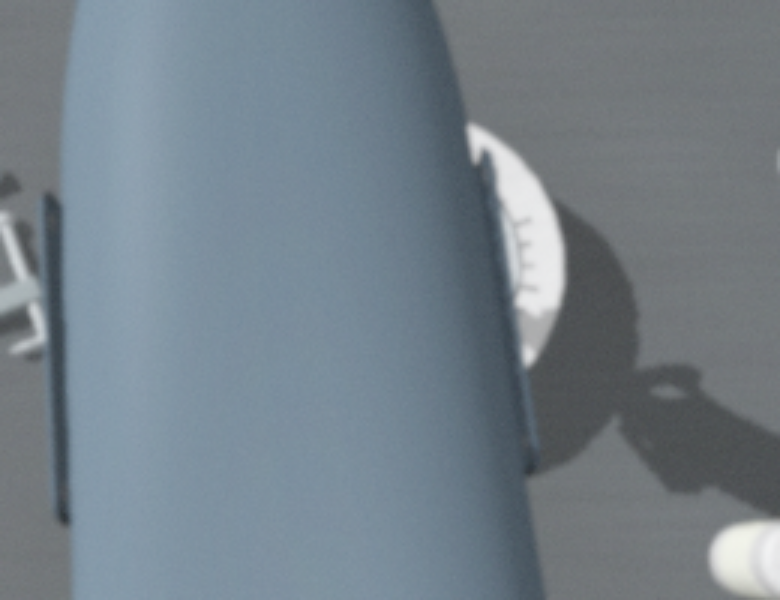

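The arm hides the plate in the top view. In the scene view the shut fingertips hang at crop px (468,290), matching the state. I'll descend on the clear (clockwise) side of jaw_a.

>>> arm_command(translation=[[0,0,0.01],[0,0,0.03],[0,0,0.05],[0,0,0.07],[0,0,0.085],[0,0,0.1],[0,0,0.11],[0,0,0.12],[0,0,0.128],[0,0,0.135],[0,0,0.14],[0,0,0.141]], spin=[0,0,0,0,0,0,0,0,0,0,0,0], gripper=[0,0,0,0,0,0,0,0,0,0,0,0])

```text
time_s: 3.35
position: [579.3, 53.4, 89.6]
orientation: [0.0, 1.0, -0.023, -0.0]
ft_force: [-0.6, 0.8, -1.2]
finger_gap: 0.001
```

```bash
python3 - <<'E'
from h import *
s=arm.observe();print(s['time_s'],s['position'],s['ft_force'])
c=cam("scene");cv2.imwrite("pics/scene2.png",cv2.resize(c[0][160:280,260:400],None,fx=5,fy=5))
E
```

```text
3.35 [579.28558608  53.43157601  89.55862404] [-0.61371895  0.80774209 -1.16317238]
```

View pics/scene2.png

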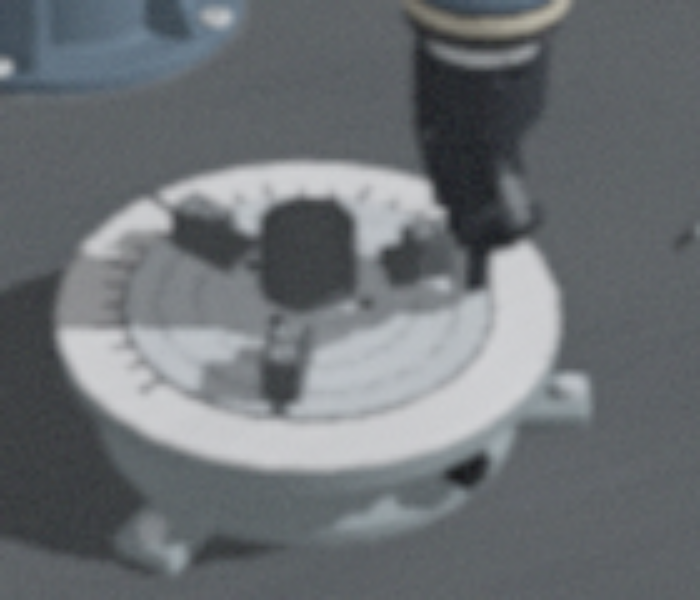

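```bash
cat >> h.py <<'E'
C1=np.array([533.0,-29.9])
def plan(p0,yaw0,phid,C=C1,r=85):
    """p0,yaw0: commanded pose (deg); rows of (phi,d) -> tool-frame shift m, spin"""
    y=np.radians(yaw0);X=np.array([np.cos(y),np.sin(y)]);Y=np.array([np.sin(y),-np.cos(y)])
    T=[];S=[]
    for ph,d in phid:
        a=np.radians(ph);o=np.array([np.cos(a),np.sin(a)]);t=np.array([-o[1],o[0]])
        q=C+r*o-d*t-p0;T.append([round(q@X/1000,4),round(q@Y/1000,4),0]);S.append(round(-np.radians(ph-90-yaw0),3))
    print(T);print(S)
E
python3 - <<'E'
from h import *
p=np.array([579.4,53.4])
plan(p,-2.7,[(87.3,d) for d in(40,37,34,31,28.5,26.5)]+[(87.3+k,26.5) for k in(.5,1.5,3,5,7,9)])
E
```

```text
[[np.float64(-0.0024), np.float64(0.0004), 0], [np.float64(-0.0054), np.float64(0.0004), 0], [np.float64(-0.0084), np.float64(0.0004), 0], [np.float64(-0.0114), np.float64(0.0004), 0], [np.float64(-0.0139), np.float64(0.0004), 0], [np.float64(-0.0159), np.float64(0.0004), 0], [np.float64(-0.0167), np.float64(0.0002), 0], [np.float64(-0.0182), np.float64(-0.0003), 0], [np.float64(-0.0204), np.float64(-0.0009), 0], [np.float64(-0.0234), np.float64(-0.0016), 0], [np.float64(-0.0265), np.float64(-0.0022), 0], [np.float64(-0.0295), np.float64(-0.0027), 0]]
[np.float64(0.0), np.float64(0.0), np.float64(0.0), np.float64(0.0), np.float64(0.0), np.float64(0.0), np.float64(-0.009), np.float64(-0.026), np.float64(-0.052), np.float64(-0.087), np.float64(-0.122), np.float64(-0.157)]
```

>>> arm_command(translation=[[-0.0024,0,0],[-0.0054,0,0],[-0.0084,0,0],[-0.0114,0,0],[-0.0139,0,0],[-0.0159,0,0],[-0.0167,0,0],[-0.0182,-0.0003,0],[-0.0204,-0.0009,0],[-0.0234,-0.0016,0],[-0.0265,-0.0022,0],[-0.0295,-0.0027,0]], spin=[0,0,0,0,0,0,-0.009,-0.026,-0.052,-0.087,-0.122,-0.157], gripper=[0,0,0,0,0,0,0,0,0,0,0,0])

```text
time_s: 4.4
position: [550.7, 57.7, 90.6]
orientation: [-0.0, 0.998, 0.056, 0.001]
ft_force: [3.9, 1.2, 0.7]
finger_gap: 0.001
```

```bash
python3 - <<'E'
from h import *
s=arm.observe();M=R.from_quat(s['orientation'][[1,2,3,0]]).as_matrix()
print(s['time_s'],s['position'],s['ft_force'],np.degrees(np.arctan2(M[1,0],M[0,0])))
c=cam("scene");cv2.imwrite("pics/scene3.png",cv2.resize(c[0][160:280,260:400],None,fx=5,fy=5))
E
```

```text
4.4 [550.67158538  57.74752962  90.64759659] [3.87464354 1.19212629 0.69868087] 6.429712794821811
```

View pics/scene3.png

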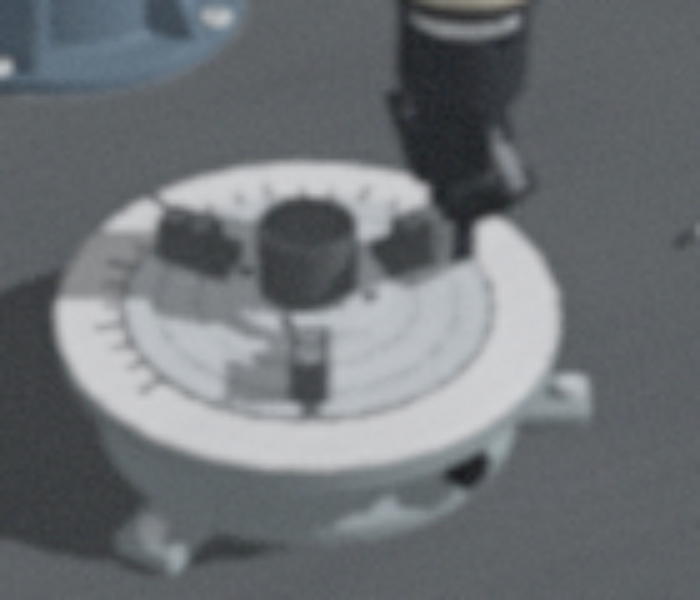

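Contact is made (about 4 N). The near jaw moved from crop x≈280 to 308, so the plate is turning. I'll carry on along the arc.

```bash
python3 - <<'E' | sed 's/np.float64//g'
from h import *
def P(ph,d):
    a=np.radians(ph);o=np.array([np.cos(a),np.sin(a)]);return C1+85*o-d*np.array([-o[1],o[0]])
print(P(96.3,26.5))
plan(P(96.3,26.5),6.3,[(96.3+1.6*k,26.5) for k in range(1,13)])
plan(P(115.5,26.5),25.5,[(115.5+k,26.5) for k in (1.5,3,4.5,6,7.5,9,10.5,12,13.5,15,16,16.5)])
E
```

```text
[550.01254888  57.49464046]
[[(-0.0024), (-0.0007), 0], [(-0.0048), (-0.0013), 0], [(-0.0072), (-0.0019), 0], [(-0.0096), (-0.0024), 0], [(-0.0121), (-0.0029), 0], [(-0.0145), (-0.0032), 0], [(-0.017), (-0.0035), 0], [(-0.0195), (-0.0038), 0], [(-0.022), (-0.0039), 0], [(-0.0245), (-0.004), 0], [(-0.0269), (-0.004), 0], [(-0.0294), (-0.004), 0]]
[(-0.028), (-0.056), (-0.084), (-0.112), (-0.14), (-0.168), (-0.195), (-0.223), (-0.251), (-0.279), (-0.307), (-0.335)]
[[(-0.0022), (-0.0007), 0], [(-0.0045), (-0.0013), 0], [(-0.0068), (-0.0018), 0], [(-0.009), (-0.0023), 0], [(-0.0113), (-0.0027), 0], [(-0.0136), (-0.0031), 0], [(-0.0159), (-0.0034), 0], [(-0.0183), (-0.0037), 0], [(-0.0206), (-0.0038), 0], [(-0.0229), (-0.004), 0], [(-0.0245), (-0.004), 0], [(-0.0252), (-0.004), 0]]
[(-0.026), (-0.052), (-0.079), (-0.105), (-0.131), (-0.157), (-0.183), (-0.209), (-0.236), (-0.262), (-0.279), (-0.288)]
```

>>> arm_command(translation=[[-0.0024,-0.0007,0],[-0.0048,-0.0013,0],[-0.0072,-0.0019,0],[-0.0096,-0.0024,0],[-0.0121,-0.0029,0],[-0.0145,-0.0032,0],[-0.017,-0.0035,0],[-0.0195,-0.0038,0],[-0.022,-0.0039,0],[-0.0245,-0.004,0],[-0.0269,-0.004,0],[-0.0294,-0.004,0]], spin=[-0.028,-0.056,-0.084,-0.112,-0.14,-0.168,-0.195,-0.223,-0.251,-0.279,-0.307,-0.335], gripper=[0,0,0,0,0,0,0,0,0,0,0,0])

```text
time_s: 5.45
position: [521.1, 58.0, 90.6]
orientation: [0.0, 0.975, 0.221, 0.001]
ft_force: [5.5, -1.4, -0.0]
finger_gap: 0.001
```

>>> arm_command(translation=[[-0.0022,-0.0007,0],[-0.0045,-0.0013,0],[-0.0068,-0.0018,0],[-0.009,-0.0023,0],[-0.0113,-0.0027,0],[-0.0136,-0.0031,0],[-0.0159,-0.0034,0],[-0.0183,-0.0037,0],[-0.0206,-0.0038,0],[-0.0229,-0.004,0],[-0.0245,-0.004,0],[-0.0252,-0.004,0]], spin=[-0.026,-0.052,-0.079,-0.105,-0.131,-0.157,-0.183,-0.209,-0.236,-0.262,-0.279,-0.288], gripper=[0,0,0,0,0,0,0,0,0,0,0,0])

```text
time_s: 6.45
position: [496.3, 51.0, 90.5]
orientation: [0.0, 0.934, 0.359, 0.0]
ft_force: [4.8, 0.4, 2.1]
finger_gap: 0.001
```

```bash
python3 - <<'E'
from h import *
s=arm.observe();M=R.from_quat(s['orientation'][[1,2,3,0]]).as_matrix()
print(s['time_s'],s['position'],s['ft_force'],np.degrees(np.arctan2(M[1,0],M[0,0])))
c=cam("scene");cv2.imwrite("pics/scene4.png",cv2.resize(c[0][160:280,260:400],None,fx=5,fy=5))
c=cam("top");cv2.imwrite("pics/top4.png",cv2.resize(c[0][80:280,200:460],None,fx=3,fy=3))
E
```

```text
6.45 [496.27245567  50.96944979  90.52456242] [4.77715749 0.43870252 2.12038418] 42.0206609022514
```

View pics/scene4.png

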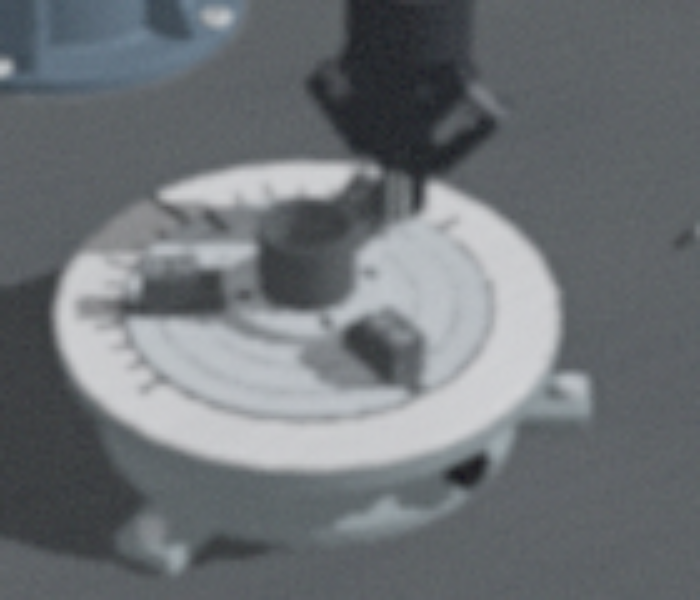

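View pics/top4.png

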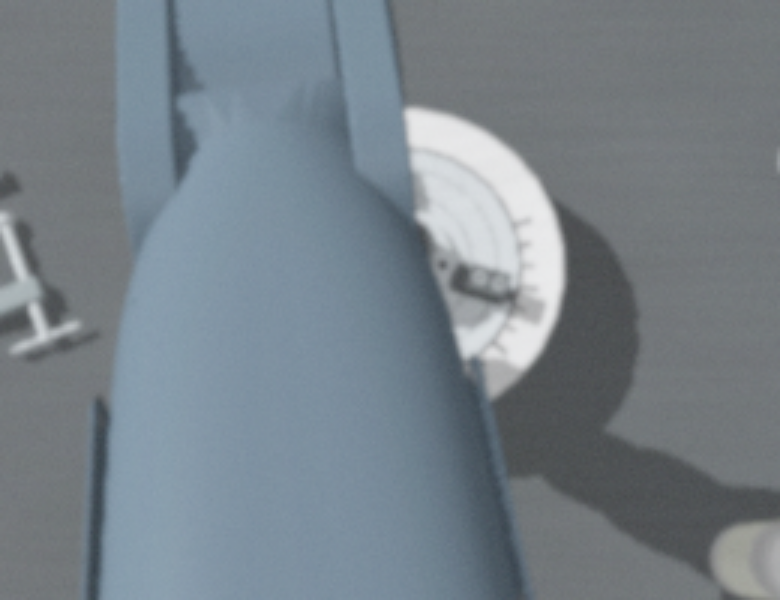

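The scene view shows the index mark near crop (208,215) and the 90° line near (172,207), so a few degrees remain. I'll measure with the rectified view.

```bash
python3 - <<'E'
from h import *
c=cam("scene"); im=rect(c,480,-60,79,half=70,s=5); cv2.imwrite("pics/rs4.png",im[:600])
for C in(C1,np.array([544.,-25.]),ray(c,ray(c,[0,0],0)[:, :2]*0+[322,223],79)[0,:2]): 
    print(C,dark(c,C,80,92,108,185,205),dark(c,C,78,118,145,192,206))
cv2.imwrite("pics/rs4b.png",rect(c,533,-30,79))
E
```

```text
[533.  -29.9] (np.float64(192.21860626874718), np.float64(40.349999999999994)) (np.float64(199.35191492506442), np.float64(51.048148148148144))
[544. -25.] (np.float64(194.46335401840344), np.float64(41.24374999999999)) (np.float64(199.57674723186477), np.float64(44.56666666666665))
[555.00686018 -35.58331332] (np.float64(187.94973853865187), np.float64(55.32499999999999)) (np.float64(194.03697404079293), np.float64(31.259259259259267))
```

View pics/rs4b.png

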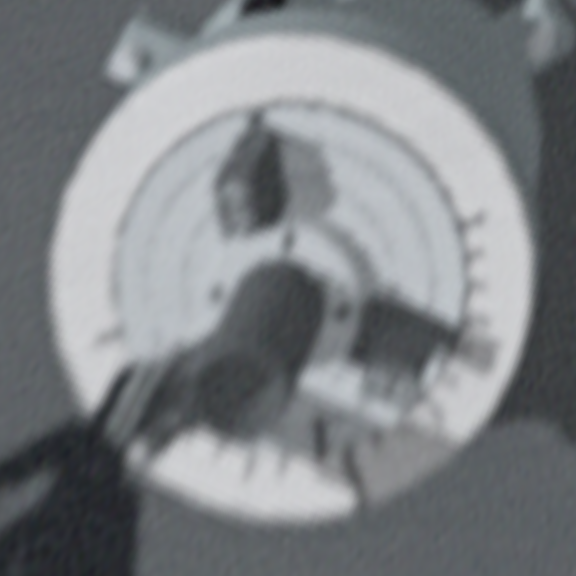

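The scene view gives a remaining turn of about 6–7°, which fits the arc reckoning (6.4°). I'll push 5.5° more, back off, lift, clear the view and check from the top.

```bash
python3 - <<'E' | sed 's/np.float64//g'
from h import *
def P(ph,d):
    a=np.radians(ph);o=np.array([np.cos(a),np.sin(a)]);return C1+85*o-d*np.array([-o[1],o[0]])
print(P(132,26.5))
plan(P(132,26.5),42,[(132+k,26.5) for k in (.5,1.2,2,2.8,3.5,4.2,4.8,5.2,5.5)])
E
```

```text
[495.81723633  50.99927123]
[[(-0.0007), (-0.0002), 0], [(-0.0018), (-0.0005), 0], [(-0.003), (-0.0009), 0], [(-0.0042), (-0.0012), 0], [(-0.0052), (-0.0015), 0], [(-0.0063), (-0.0017), 0], [(-0.0072), (-0.0019), 0], [(-0.0078), (-0.0021), 0], [(-0.0083), (-0.0021), 0]]
[(-0.009), (-0.021), (-0.035), (-0.049), (-0.061), (-0.073), (-0.084), (-0.091), (-0.096)]
```

>>> arm_command(translation=[[-0.0007,-0.0002,0],[-0.0018,-0.0005,0],[-0.003,-0.0009,0],[-0.0042,-0.0012,0],[-0.0052,-0.0015,0],[-0.0063,-0.0017,0],[-0.0072,-0.0019,0],[-0.0078,-0.0021,0],[-0.0083,-0.0021,0],[-0.0083,-0.0021,0],[-0.0083,-0.0021,0]], spin=[-0.009,-0.021,-0.035,-0.049,-0.061,-0.073,-0.084,-0.091,-0.096,-0.096,-0.096], gripper=[0,0,0,0,0,0,0,0,0,0,0])

```text
time_s: 7.52
position: [488.3, 47.0, 90.2]
orientation: [-0.0, 0.915, 0.403, -0.0]
ft_force: [2.3, 1.3, 2.1]
finger_gap: -0.002
```

>>> arm_command(translation=[[0.003,0,0],[0.008,0,0],[0.012,0,0],[0.012,0,-0.01],[0.012,0,-0.04],[0.012,0,-0.07],[0.012,0,-0.1],[0.012,0,-0.12],[0.012,0,-0.135],[0.012,0,-0.14]], spin=[0,0,0,0,0,0,0,0,0,0], gripper=[0,0,0,0,0,0,0,0,0,0])

```text
time_s: 8.35
position: [497.4, 56.0, 233.2]
orientation: [0.001, 0.915, 0.403, 0.002]
ft_force: [0.9, -0.2, 1.2]
finger_gap: 0.0
```

```bash
python3 - <<'E'
from h import *
s=arm.observe();M=R.from_quat(s['orientation'][[1,2,3,0]]).as_matrix()
print(s['time_s'],s['position'],s['ft_force'],M.round(3))
E
```

```text
8.35 [497.38621805  56.03946001 233.24849561] [ 0.90222747 -0.20331839  1.23786074] [[ 0.676  0.737  0.003]
 [ 0.737 -0.676  0.   ]
 [ 0.002  0.002 -1.   ]]
```

>>> arm_command(translation=[[0.005,-0.016,0],[0.013,-0.045,0],[0.022,-0.077,0],[0.031,-0.108,0],[0.04,-0.14,0],[0.05,-0.172,0],[0.059,-0.204,0],[0.068,-0.236,0],[0.077,-0.265,0],[0.084,-0.29,0],[0.089,-0.308,0]], spin=[0,0,0,0,0,0,0,0,0,0,0], gripper=[0,0,0,0,0,0,0,0,0,0,0])

```text
time_s: 9.27
position: [328.0, 331.1, 229.9]
orientation: [0.0, 0.915, 0.403, -0.0]
ft_force: [0.1, -0.3, 0.7]
finger_gap: 0.002
```

```bash
python3 - <<'E'
from h import *
c=cam("top")
for C in(C1,C1+[2,0],C1+[0,2]):
    print('idx',dark(c,C,80,88,106,188,208),'l90',dark(c,C,78,118,145,188,208))
cv2.imwrite("pics/rt5.png",rect(c,533,-30,79))
cv2.imwrite("pics/top5.png",c[0])
s=arm.observe();print(s['time_s'],s['position'])
E
```

```text
idx (np.float64(197.67058965683853), np.float64(63.77777777777777)) l90 (np.float64(198.40230187565183), np.float64(64.0851851851852))
idx (np.float64(197.34248507618491), np.float64(61.35000000000002)) l90 (np.float64(198.13007821575098), np.float64(64.18518518518519))
idx (np.float64(198.7933492003464), np.float64(62.94444444444446)) l90 (np.float64(199.2364623964031), np.float64(64.09629629629629))
9.3167 [327.0866973  332.66151052 229.82984434]
```

View pics/rt5.png

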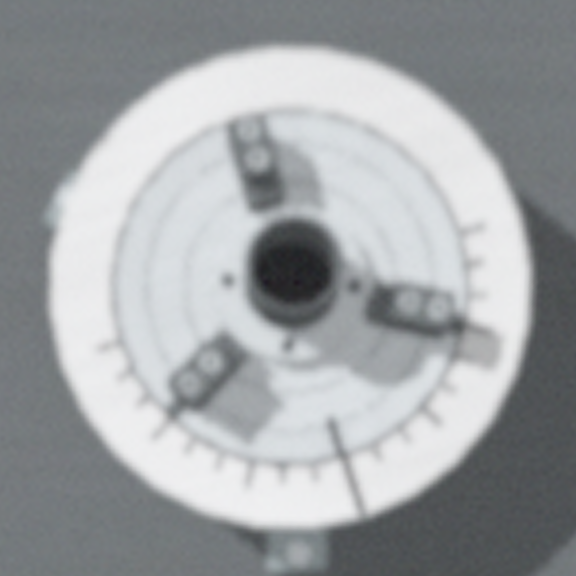

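View pics/top5.png

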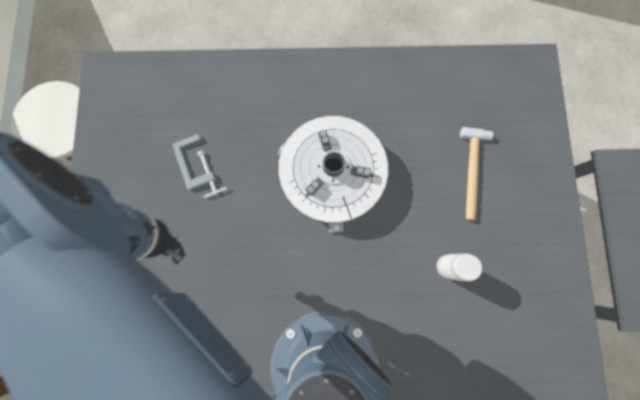

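The rectified view shows the index mark running straight into the 90° line from (332,418) to (363,515). It is 0.4–0.8° short against a tolerance of 2.3°. The pipe is centred between the jaws, and the hammer, clamp and can are unmoved. I'll let the arm settle and compare before and after once more.

>>> arm_command(translation=[[0,0,0],[0,0,0],[0,0,0],[0,0,0]], spin=[0,0,0,0], gripper=[0,0,0,0])

```text
time_s: 9.65
position: [330.0, 328.9, 230.2]
orientation: [0.0, 0.916, 0.402, -0.0]
ft_force: [0.2, 0.4, 0.3]
finger_gap: -0.002
```

```bash
python3 - <<'E'
from h import *
c=cam("top")
print('idx',dark(c,C1,80,88,106,188,208),'l90',dark(c,C1,78,118,145,188,208))
a=cv2.imread("pics/top0.png")
for n,(x0,y0,x1,y1) in dict(clamp=(165,130,235,205),hammer=(450,120,500,225),can=(430,245,490,285)).items():
    print(n,cv2.absdiff(a,c[0])[y0:y1,x0:x1].mean())
print(np.abs(arm.observe()['qvel']).max())
print(arm.hand_in())
E
```

```text
idx (np.float64(197.63990560393484), np.float64(62.94444444444443)) l90 (np.float64(198.42099326729547), np.float64(63.888888888888886))
clamp 3.2040634920634923
hammer 3.245968253968254
can 3.4027777777777777
0.0025883947698507864
the job is handed in; nothing more can be done
None
```

I pushed the plate about 50° anticlockwise with the shut fingertips against the side of jaw_a. I then backed off, lifted the arm clear and handed in at about 9.7 s.

**Alignment:** In the last top view the index mark was at 197.6° and the 90-degree line at 198.4°. That is 0.8° (0.014 rad) short, within the 0.04 rad tolerance. The gap came out between 0.4° and 0.8° depending on where I took the turntable's centre.

**At rest:** The mark read the same in two pictures about 0.4 s apart, and the arm was touching nothing.

**Rest of the scene:** The pipe still looked centred and upright between the jaws, judged by eye. The hammer, clamp and can showed only small picture differences from the start, at noise level.

**Disagreements:** Part-way through, with the top view blocked by the arm, the scene camera's estimates of the remaining angle were about 5–7°, depending on the centre taken. My arc reckoning said 6.4°. The final top view settled it, and no check failed.

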